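# Demagnetise a bearing ball in its tray

## Robot

A 6-joint arm with a two-finger parallel gripper is mounted at the origin on the work surface. World frame = base frame: x ahead of the robot, y to its left, z up, the work surface at z = 0. Lengths are in m, angles in rad, forces in N, time in s.
With the tool pointing down it reaches from about 0.375 to 0.925 m from the base axis. Payload 5.7 kg.
Tool frame: the origin (TCP) lies between the finger pads; the fingertips stand 25 mm ahead of it and the grasp point (between the pads) lies 6 mm ahead of it (ctrl.tips_ahead is the distance from the TCP to the fingertips, in m); z points along the fingers, y is the line along which they close (so a half turn about z gives the same grasp; the last joint's range is limited). The gripper opens to 88 mm and grips with 3 to 60 N. Pads are 20 mm wide; open, the fingers measure 115 mm over their backs; the gripper's body (75 mm by 178 mm) begins 61 mm behind the grasp point.
Start: joints at [1.023, 0.359, 1.51, -0, 1.272, -0.115], TCP at [0.252, 0.545, 0.248] pointing down, gripper open.
Joint ranges: [-2.97, 2.97], [-1.01, 2.36], [0.21, 2.38], [-0.96, 4.11], [0.2, 2.71], [-2.98, 2.98]. Speed limits (rad/s): [2.39, 2.39, 3.14, 3.14, 3.14, 3.14].

## Interface

Orientations are given as a 3x3 rotation matrix whose columns are the frame's x, y, z axes.
In Python, from bench import ctrl gives the robot as it stands. The module is installed in compiled form; this text tells all that it offers.
- The arm moves only by the tool arm_command, never from a script. Its argument "moves" is a list of rows, each an object with "dp": the shift along the tool's x, y, z in cm, a list of three; "roll": the turn about the tool's z in degrees; "gripper": the opening, from 0 (shut) to 1 (fully open). In form: [{"dp": [x, y, z], "roll": roll, "gripper": gripper}, ...]. A call has 1 to 12 rows; each row is the pose to reach, as a shift and turn from the pose commanded when the call began, along the tool's axes at that moment; what a row does not reach only later rows make up. A row lasts 1/12 s, in which the tool goes at most 41.7 mm and 7.16 degrees, less where a joint would pass 70% of its speed; a pose out of reach is approached as far as the arm can. A call with a gripper value outside its range is refused whole. The fingers move at their own pace and stop on an object; the grip force is fixed at half the most. Time passes only in rows, so rows that repeat a pose let the fingers close. It gives the time, the measured TCP pose, the force, the opening and the grip force at its end, in the units of the state.
- ctrl.state(): the state, without advancing time (a new reading comes with each control period).
- ctrl.capture(name): name is "side" or "top"; returns the picture (400x640x3 uint8, red, green, blue); there is no depth.
- ctrl.camera_info(name): a dict with "mtx" (3x3 intrinsics, pixels), "rvec" (rotation vector, rad) and "tvec" (3), from world to camera coordinates, as OpenCV has them. Camera axes: x right, y down, z forward; pixel columns grow to the right and rows downward; lengths in m; the calibration is good to about 2 mm. A picture is of the moment at which its call begins. camera_info takes no time and is no camera call.
- ctrl.job_done(): hands the job in; it is judged then, once.
The state is a dict: "t": time; "q": joint angles; "joint_velocities": joint speeds; "effort": joint torques, N m; "eef_pos": TCP position; "tcp_rot": TCP orientation; "force": force on the tool from outside, world axes, zero at the start; "ft_torque": the same for the moment, N m; "finger_gap": finger opening in m; "grip_force": force on a finger pad.
Only numpy, scipy, OpenCV 4.12 (cv2) and the standard library are available. Lean on these libraries where they do the work, as an engineer would, in place of code of your own. Each camera call takes 0.05 s, during which the arm holds its last target. There are 200 camera calls.

## Task

The bench demagnetiser is running: take the black plastic tray that has the steel ball in it by its handle, lower it slowly and gently onto the middle of the demagnetiser's face and let it sit there for about a second without letting go. Then draw it straight up off the face, slowly (about 5 cm a second), to about 15 cm above it, and finish there still holding the tray in the gripper, level and steady. The ball lies loose in its pocket and must not come out at any time, and the empty tray and the other things on the bench stay where they are.

Things in the scene. Friction and masses are not known exactly. Their poses are not given: they have to be found in the camera images.
- tray_grip (a point): centre of the handle grip, where to take hold of the tray that has the ball: a flat-sided aluminium bar along the tray's x axis, 68 mm long, 16 mm thick (along y) and 24 mm high (60 to 84 mm above the tray's underside), held by an upright aluminium strap at each end (x = +-37 mm, 6 mm thick, 16 mm wide). z is up
- tray_foot (a point): middle of the underside of the tray that has the ball, 72 mm straight below tray_grip; axes as there
- tray: the tray that has the ball: plain black plastic plate 140 mm (x) by 110 mm (y) by 12 mm, four round pockets 18 mm across at x = +-48, y = +-32 mm, one with the loose ball, and an upright aluminium strap handle 84 mm high along x in the middle; 0.28 to 0.47 kg without the ball. Starts flat on the bench plate, at a yaw within +-1.3 rad. Origin and axes as tray_foot
- pocket (a point): point of the tray where the ball's centre is when the ball lies in its pocket: at x = +48, y = -32 mm from tray_foot, 24 mm above the tray's underside
- ball_center (a point): centre of the loose bearing ball: polished steel, 31.8 mm in diameter, about 0.13 kg; it sits about 3 mm deep in the 18 mm pocket and rolls out if the tray is tipped more than about 30 degrees or jerked; its axes mean nothing
- spare: a second tray, the same in every way but empty; origin in the middle of its underside; leave it alone
- demag_face (a point): middle of the top of the demagnetiser's face, on which the tray is set; z is up. The face is a flat black cushioned rubber mat on a steel plate, 110 mm (x) by 112 mm (y), its top 60 mm above the bench plate; it gives evenly by about 1 mm for each 4 N, at most 6 mm. The point stays at the height of the unloaded mat
- demag: plate demagnetiser: grey cast housing 130 mm (x) by 170 mm (y), 60 mm high with the black mat of its face; switch and amber lamp on its -x side; fixed; origin in the middle of its underside. It and the two trays stand side by side in any order on a drilled rust-brown steel bench plate whose top is at z = 20 mm
- race: bystander: plain steel bearing ring, 90 mm outside, 72 mm inside, 20 mm high, lying flat; origin in the middle of its underside; leave it alone
- chuck_key: bystander: T-shaped steel chuck key, 100 mm long with an 80 mm cross bar, lying flat; leave it alone
- oil: bystander: white oil bottle, 52 mm in diameter, 100 mm high, upright; origin in the middle of its underside; leave it alone
Mind the look-alikes: they are no part of the job. Leave any purple or white look-alike of the tray alone.

How it is judged:
On the way, in this order (a step that is already met when the one before it is completed fails the run):
1. the tray with the ball is held in the gripper, more than 30 mm clear of the bench plate and level within 0.2 rad (height (world z) of tray_foot above 0.05 m and contact force between the fingers and tray above 1 N and angle between tray_foot's own z axis and vertical below 0.2 rad), for 0.1 s.
2. the tray, still held in the gripper, sits on the demagnetiser's face for 0.6 s: its centre within 25 mm of the middle of the face, level within 0.1 rad, touching the face (horizontal distance between tray_foot and demag_face below 0.025 m and contact force between tray and demag above 0.3 N and contact force between the fingers and tray above 1 N and angle between tray_foot's own z axis and vertical below 0.1 rad), for 0.6 s.
3. on its way up, the tray passes 50 to 90 mm above the face, its centre still within 35 mm of the middle of the face (horizontal distance between tray_foot and demag_face below 0.035 m and z of tray_foot in the frame of demag_face between 0.05 and 0.09 m), for 0.1 s.
At the end, for the whole second after the job is handed in: the tray is held still in the gripper, its underside 115 to 200 mm above the demagnetiser's face, its centre within 35 mm of straight above the middle of the face, level within 0.1 rad (speed under 0.02 m/s), with the ball in its pocket (ball centre within 8 mm of its rest position) (z of tray_foot in the frame of demag_face between 0.115 and 0.2 m and horizontal distance between tray_foot and demag_face below 0.035 m and angle between tray_foot's own z axis and vertical below 0.1 rad and linear speed of tray below 0.02 m/s and angular speed of tray below 0.15 rad/s and contact force between the fingers and tray above 1 N and distance between ball_center and pocket below 0.008 m); the arm keeps its last pose, push and grip.
It fails at once if the ball leaves its pocket (its centre more than 10 mm from its rest position in the tray) (distance between ball_center and pocket above 0.01 m).
It fails at once if the tray is moved faster than 0.15 m/s within 100 mm above the demagnetiser's face (horizontal distance between tray_foot and demag_face below 0.06 m and z of tray_foot in the frame of demag_face below 0.1 m and linear speed of tray above 0.15 m/s).
It fails at once if the tray is pressed on the demagnetiser with more than 25 N (contact force between tray and demag above 25 N).
It fails at once if the tray is let go on the demagnetiser (contact force between tray and demag above 0.5 N and contact force between the fingers and tray below 0.1 N).
It fails at once if the empty tray, the bearing ring, the chuck key or the oil bottle is moved by more than 20 mm (distance of any of spare, race, chuck_key, oil from where it was at the start of the episode above 0.02 m).
It also fails if it takes over 64 s, if anything falls off the work surface, if the arm or the gripper's body presses on something with over 40 N, if the wrist force passes 120 N, or if a joint passes its speed limit or range.

## Working session

There is one attempt and no reset: what is moved stays moved. The work goes in short steps, Python scripts to look and compute and a tool call to move; the robot and the scene stay as the last step left them, time stands still between calls to the robot, and variables do not carry over. Pictures are saved under pics/ and viewed, at most 10 in all, crops included, and the job is handed in when it is done.

Besides the shell and the picture viewer there is one more tool, called after "Request:" as name([rows], argument=value, ...), one row to a line, values as JSON. arm_command: Moves the arm, as the interface text tells. Its arguments: {"type":"object","properties":{"moves":{"type":"array"}},"required":["moves"]}

```bash
mkdir -p pics
cat > h.py <<'E'
import numpy as np, cv2
from bench import ctrl
def cam(n):
    c=ctrl.camera_info(n); return np.array(c["mtx"],float),np.array(c["rvec"],float).ravel(),np.array(c["tvec"],float).ravel()
def ray(n,uv,z):
    K,r,t=cam(n); R=cv2.Rodrigues(r)[0]; o=-R.T@t
    p=np.c_[np.atleast_2d(uv),np.ones(len(np.atleast_2d(uv)))].astype(float)
    d=(np.linalg.inv(K)@p.T).T@R
    return o+d*((z-o[2])/d[:,2])[:,None]
def proj(n,P):
    K,r,t=cam(n); return cv2.projectPoints(np.atleast_2d(np.array(P,float)),r,t,K,None)[0].reshape(-1,2)
E
python3 - <<'E'
from h import *
for n in("top","side"):
    a=ctrl.capture(n); cv2.imwrite(f"pics/{n}0.png",a[:,:,::-1])
    K,r,t=cam(n); R=cv2.Rodrigues(r)[0]; print(n,-R.T@t,R[2],K[0,0])
s=ctrl.state(); print(s["t"],s["eef_pos"],s["tcp_rot"],s["finger_gap"],ctrl.tips_ahead)
E
```

```text
top [ 0.34289847 -0.02887144  1.06710585] [ 0.15261131 -0.00268919 -0.98828263] 388.6420133715643
side [0.4614961  0.86443599 0.78132754] [ 0.04116335 -0.78591798 -0.61695908] 431.3882203943319
0.1 [0.25134138 0.54418327 0.24690461] [[-9.07791947e-01  4.19419837e-01 -8.83570827e-04]
 [ 4.19420715e-01  9.07790874e-01 -1.41171145e-03]
 [ 2.09997744e-04 -1.65212820e-03 -9.99998613e-01]] 0.08770728292865969 0.025
```

View pics/top0.png

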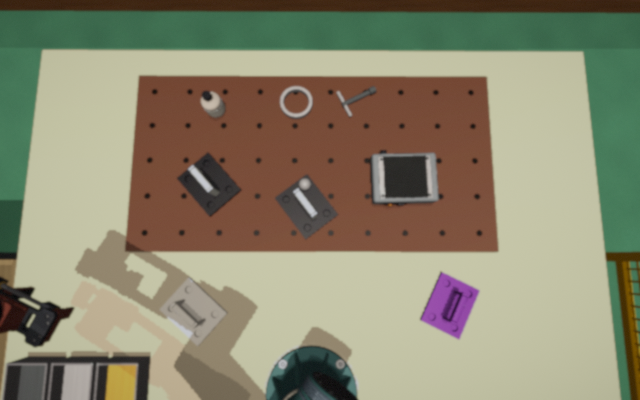

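View pics/side0.png

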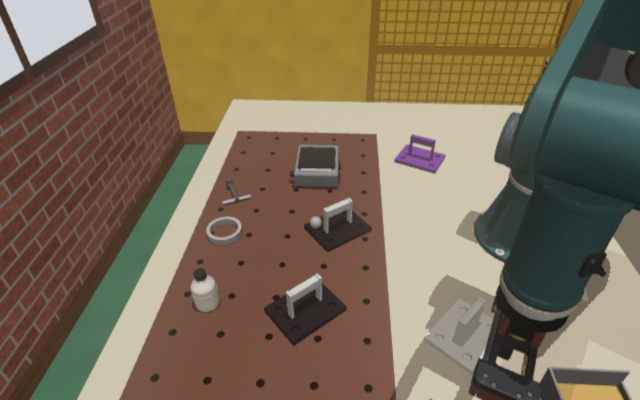

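The top view shows four tray-like objects:
- (307,206): black tray with a bright ball at (305,184).
- (209,183): empty black tray, the spare.
- (450,305): purple look-alike.
- (193,310): white look-alike.

The black tray with the ball at (307,206) fits the description. The side view agrees, with the tray at (338,227) and the ball at (316,222). The demagnetiser is at (405,178).

Run:
```python
from h import *
a=cv2.imread("pics/top0.png"); b=cv2.imread("pics/side0.png")
def comp(img,mask,x0,y0,x1,y1):
    m=np.zeros(mask.shape,np.uint8); m[y0:y1,x0:x1]=mask[y0:y1,x0:x1]
    n,l,s,c=cv2.connectedComponentsWithStats(m); i=1+np.argmax(s[1:,4]); 
    ct=cv2.findContours((l==i).astype(np.uint8),cv2.RETR_EXTERNAL,cv2.CHAIN_APPROX_NONE)[0][0][:,0]
    return ct,c[i],s[i]
def rect(n,ct,z,name):
    P=ray(n,ct,z)[:,:2].astype(np.float32)*1000
    (c,s,ang)=cv2.minAreaRect(P); print(name,np.round(c,1),np.round(s,1),round(ang,1)); return c
ga=a.max(2); gb=b.max(2); sat=a.max(2).astype(int)-a.min(2); satb=b.max(2).astype(int)-b.min(2)
# plate outline incl handle (non-brown = low saturation)
ct,c,s=comp(a,(sat<35).astype(np.uint8),268,165,345,245); rect("top",ct,.032,"tray all top")
ct,c,s=comp(a,((ga>130)&(sat<35)).astype(np.uint8),280,190,330,225); print(s); rect("top",ct,.104,"bar top")
ct,c,s=comp(a,((ga>110)&(sat<35)).astype(np.uint8),296,174,316,190); print("ball",s,c,ray("top",c,.044))
ct,c,s=comp(a,((ga<60)).astype(np.uint8),375,152,435,200); print(s); rect("top",ct,.08,"mat top")
ct,c,s=comp(b,((gb>140)&(satb<40)).astype(np.uint8),322,195,358,235); print(s); rect("side",ct,.104,"bar side")
ct,c,s=comp(b,((gb<60)).astype(np.uint8),290,142,345,176); print(s); rect("side",ct,.08,"mat side")
v=cv2.resize(a[140:250,260:450],None,fx=4,fy=4,interpolation=cv2.INTER_CUBIC); cv2.imwrite("pics/crop1.png",v)
```

```text
tray all top [479.8  17.8] [140.2 109.1] 37.3
[293 190  24  27 222]
bar top [479.7  17.7] [81.4 17.5] 37.0
ball [299 179  11  11  97] [304.1443299  183.56701031] [[0.5382177  0.02238386 0.044     ]]
[ 384  157   43   40 1571]
mat top [ 550.9 -240.6] [104.  104.8] 1.1
[324 197  28  15 159]
bar side [479.1  17.1] [80.3 21.3] 36.6
[309 166   9   1   9]
mat side [ 559.3 -188.7] [23.4  0. ] 2.9
```

View pics/crop1.png

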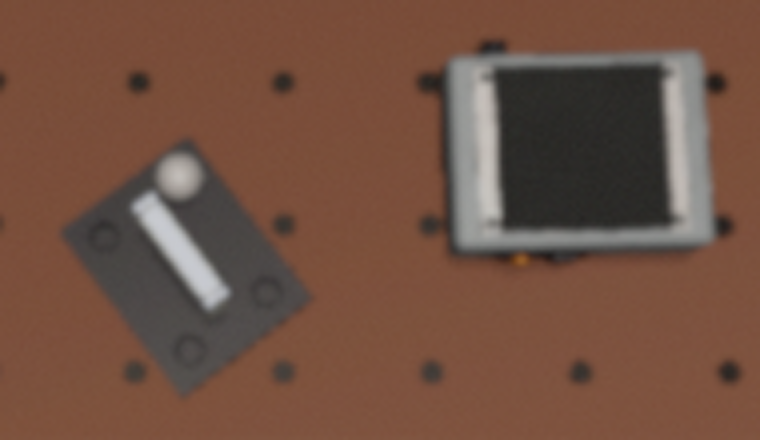

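The close crop confirms it: a black tray with the ball at the crop pixel (180,175) in its +x/-y pocket, and a bright bar handle. The mat sits at about (583,148). The measured tray is 140 x 109 mm and the bar 81 x 17 mm, both as described, with yaw 37°. The tray centre is (480,18) mm and the mat centre (551,-241) mm.

Request:
arm_command([
  {"dp":[-42.8,-38.2,0],"roll":118,"gripper":1},
  {"dp":[-42.8,-38.2,0],"roll":118,"gripper":1},
  {"dp":[-42.8,-38.2,0],"roll":118,"gripper":1},
  {"dp":[-42.8,-38.2,0],"roll":118,"gripper":1},
  {"dp":[-42.8,-38.2,0],"roll":118,"gripper":1},
  {"dp":[-42.8,-38.2,0],"roll":118,"gripper":1},
  {"dp":[-42.8,-38.2,0],"roll":118,"gripper":1},
  {"dp":[-42.8,-38.2,0],"roll":118,"gripper":1},
  {"dp":[-42.8,-38.2,0],"roll":118,"gripper":1},
  {"dp":[-42.8,-38.2,0],"roll":118,"gripper":1},
  {"dp":[-42.8,-38.2,0],"roll":118,"gripper":1},
  {"dp":[-42.8,-38.2,0],"roll":118,"gripper":1},
])

```text
t: 1.1
eef_pos: [0.4508, 0.084, 0.2476]
tcp_rot: [[0.36, 0.933, -0.0], [0.933, -0.36, 0.0], [-0.0, -0.0, -1.0]]
force: [1.3, -0.1, -0.1]
finger_gap: 0.088
grip_force: 0.0
```

```bash
cat >> h.py <<'E'
def go(xyz,yang):
    """print dp (cm) and roll (deg) to put TCP at xyz with tool y at world angle yang"""
    s=ctrl.state(); R=np.array(s["tcp_rot"]); p=np.array(s["eef_pos"])
    cur=np.degrees(np.arctan2(R[1,1],R[0,1])); roll=-((yang-cur+180)%360-180)
    print("t",s["t"],"p",p.round(4),"yang",cur.round(2),"z",R[:,2].round(4),"q",np.round(s["q"],2),"F",np.round(s["force"],1),"gap",s["finger_gap"],"grip",s["grip_force"])
    print("dp",(R.T@(np.array(xyz)-p)*100).round(2),"roll",round(roll,1))
E
python3 -c "
from h import *
go((.4797,.0177,.20),-53)"
```

```text
t 1.1 p [0.4508 0.084  0.2476] yang -21.1 z [-1.e-04  0.e+00 -1.e+00] q [0.03 0.15 1.8  0.   1.19 0.4 ] F [ 1.3 -0.1 -0.1] gap 0.08797051409911016 grip 0.0
dp [-5.14  5.09  4.76] roll 31.9
```

Request:
arm_command([
  {"dp":[-4.5,4.5,0],"roll":30,"gripper":1},
  {"dp":[-4.5,4.5,0],"roll":30,"gripper":1},
  {"dp":[-4.5,4.5,2],"roll":30,"gripper":1},
  {"dp":[-4.5,4.5,4],"roll":30,"gripper":1},
  {"dp":[-4.5,4.5,4],"roll":30,"gripper":1},
  {"dp":[-4.5,4.5,4],"roll":30,"gripper":1},
  {"dp":[-4.5,4.5,4],"roll":30,"gripper":1},
  {"dp":[-4.5,4.5,4],"roll":30,"gripper":1},
])

```text
t: 1.77
eef_pos: [0.4774, 0.0282, 0.2087]
tcp_rot: [[0.772, 0.635, 0.002], [0.635, -0.772, -0.0], [0.001, 0.001, -1.0]]
force: [0.3, 0.1, 0.6]
finger_gap: 0.0879
grip_force: 0.0
```

```bash
python3 -c "
from h import *
go((.4797,.0177,.098),-53)"
```

```text
t 1.7667 p [0.4774 0.0282 0.2087] yang -50.55 z [ 1.6e-03 -2.0e-04 -1.0e+00] q [-0.09  0.23  1.82 -0.    1.1   0.8 ] F [0.3 0.1 0.6] gap 0.08785411206206836 grip 0.0
dp [-0.5   0.95 11.07] roll 2.4
```

Request:
arm_command([
  {"dp":[-0.5,0.95,0],"roll":2.4,"gripper":1},
  {"dp":[-0.5,0.95,1.5],"roll":2.4,"gripper":1},
  {"dp":[-0.5,0.95,3],"roll":2.4,"gripper":1},
  {"dp":[-0.5,0.95,4.5],"roll":2.4,"gripper":1},
  {"dp":[-0.5,0.95,5.5],"roll":2.4,"gripper":1},
  {"dp":[-0.5,0.95,6],"roll":2.4,"gripper":1},
  {"dp":[-0.5,0.95,6],"roll":2.4,"gripper":1},
  {"dp":[-0.5,0.95,6],"roll":2.4,"gripper":1},
])

```text
t: 2.43
eef_pos: [0.4794, 0.0172, 0.1482]
tcp_rot: [[0.8, 0.6, 0.001], [0.6, -0.8, -0.0], [0.0, 0.001, -1.0]]
force: [-0.5, 0.1, -0.0]
finger_gap: 0.0877
grip_force: 0.0
```

```bash
python3 -c "
from h import *
go((.4797,.0177,.098),-53)
a=ctrl.capture('side'); cv2.imwrite('pics/s1.png',cv2.resize(a[130:280,240:440],None,fx=4,fy=4)[:,:,::-1])"
```

```text
t 2.4333 p [0.4794 0.0172 0.1482] yang -53.15 z [ 6.e-04 -3.e-04 -1.e+00] q [-0.11  0.31  1.88 -0.    0.95  0.82] F [-0.5  0.1 -0. ] gap 0.0877495048764187 grip 0.0
dp [ 0.06 -0.03  5.02] roll -0.2
```

View pics/s1.png

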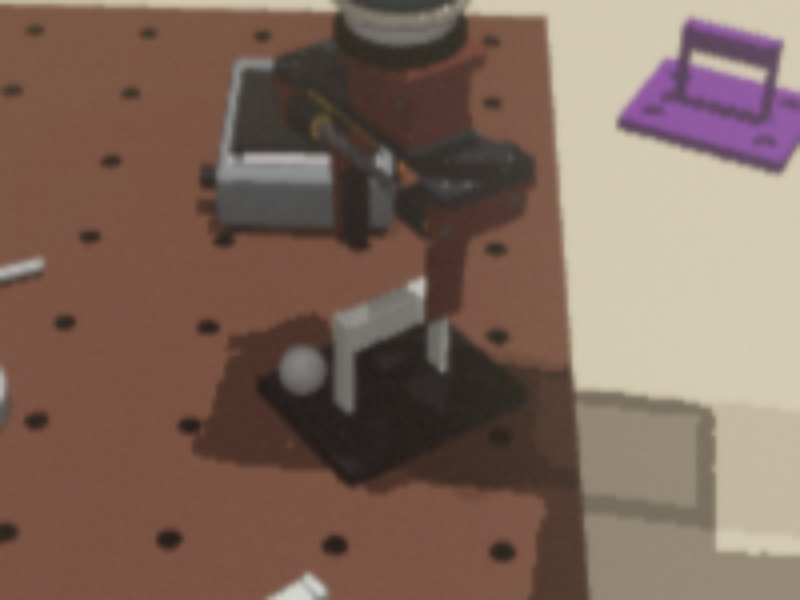

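The crop shows the open fingers at (350,200) and (445,280), on either side of the bar at (380,305) and centred above it. The ball is in place at (303,370).

Request:
arm_command([
  {"dp":[0,0,1],"roll":0,"gripper":1},
  {"dp":[0,0,2],"roll":0,"gripper":1},
  {"dp":[0,0,3],"roll":0,"gripper":1},
  {"dp":[0,0,4],"roll":0,"gripper":1},
  {"dp":[0,0,4.7],"roll":0,"gripper":1},
  {"dp":[0,0,5],"roll":0,"gripper":1},
  {"dp":[0,0,5],"roll":0,"gripper":1},
  {"dp":[0,0,5],"roll":0,"gripper":0.7},
  {"dp":[0,0,5],"roll":0,"gripper":0.5},
  {"dp":[0,0,5],"roll":0,"gripper":0.35},
  {"dp":[0,0,5],"roll":0,"gripper":0.3},
  {"dp":[0,0,5],"roll":0,"gripper":0.25},
])

```text
t: 3.48
eef_pos: [0.4791, 0.0174, 0.0979]
tcp_rot: [[0.8, 0.6, 0.001], [0.6, -0.8, -0.0], [0.0, 0.0, -1.0]]
force: [-0.2, -0.0, 0.1]
finger_gap: 0.0582
grip_force: 0.0
```

Request:
arm_command([
  {"dp":[0,0,0],"roll":0,"gripper":0.22},
  {"dp":[0,0,0],"roll":0,"gripper":0.2},
  {"dp":[0,0,0],"roll":0,"gripper":0.18},
  {"dp":[0,0,0],"roll":0,"gripper":0.16},
  {"dp":[0,0,0],"roll":0,"gripper":0.12},
  {"dp":[0,0,0],"roll":0,"gripper":0.05},
  {"dp":[0,0,0],"roll":0,"gripper":0},
  {"dp":[0,0,0],"roll":0,"gripper":0},
  {"dp":[0,0,0],"roll":0,"gripper":0},
])

```text
t: 4.23
eef_pos: [0.4792, 0.0172, 0.0977]
tcp_rot: [[0.8, 0.6, 0.0], [0.6, -0.8, -0.0], [0.0, 0.0, -1.0]]
force: [1.2, -1.4, -1.0]
finger_gap: 0.0159
grip_force: 30.0
```

```bash
python3 -c "
from h import *
go((.4797,.0177,.098),-53)"
```

```text
t 4.2333 p [0.4792 0.0172 0.0977] yang -53.14 z [ 4.e-04 -3.e-04 -1.e+00] q [-0.11  0.39  1.93 -0.    0.82  0.82] F [ 1.2 -1.4 -1. ] gap 0.015900916951019417 grip 29.99917298555374
dp [ 0.07 -0.01 -0.03] roll -0.1
```

Request:
arm_command([
  {"dp":[0,0,-0.1],"roll":0,"gripper":0},
  {"dp":[0,0,-0.3],"roll":0,"gripper":0},
  {"dp":[0,0,-0.7],"roll":0,"gripper":0},
  {"dp":[0,0,-1.2],"roll":0,"gripper":0},
  {"dp":[0,0,-1.8],"roll":0,"gripper":0},
  {"dp":[0,0,-2.4],"roll":0,"gripper":0},
  {"dp":[0,0,-3.0],"roll":0,"gripper":0},
  {"dp":[0,0,-3.6],"roll":0,"gripper":0},
  {"dp":[0,0,-4.1],"roll":0,"gripper":0},
  {"dp":[0,0,-4.5],"roll":0,"gripper":0},
  {"dp":[0,0,-4.7],"roll":0,"gripper":0},
  {"dp":[0,0,-4.8],"roll":0,"gripper":0},
])

```text
t: 5.23
eef_pos: [0.4791, 0.0174, 0.1461]
tcp_rot: [[0.8, 0.6, 0.0], [0.6, -0.8, -0.0], [0.0, 0.0, -1.0]]
force: [0.2, 0.5, -5.2]
finger_gap: 0.0157
grip_force: 30.0
```

```bash
python3 -c "
from h import *
go((.4797,.0177,.28),-53)
a=ctrl.capture('side'); cv2.imwrite('pics/s2.png',cv2.resize(a[130:280,240:440],None,fx=4,fy=4)[:,:,::-1])"
```

```text
t 5.2333 p [0.4791 0.0174 0.1461] yang -53.14 z [ 5.e-04 -1.e-04 -1.e+00] q [-0.11  0.31  1.88 -0.    0.94  0.82] F [ 0.2  0.5 -5.2] gap 0.015720439445710478 grip 29.99870538711548
dp [  0.07   0.02 -13.39] roll -0.1
```

View pics/s2.png

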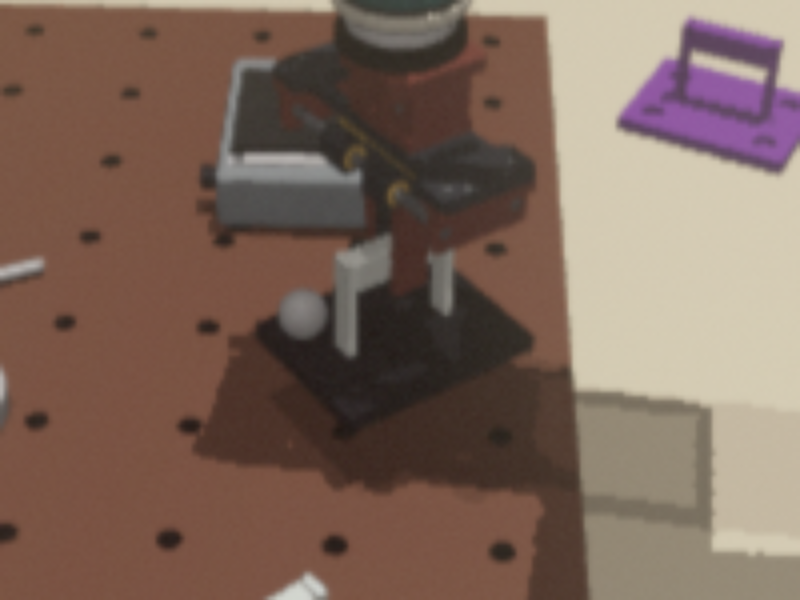

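The crop shows the tray lifted clear and level, with the ball seated at (303,313).

Request:
arm_command([
  {"dp":[0,0,-0.3],"roll":0,"gripper":0},
  {"dp":[0,0,-0.9],"roll":0,"gripper":0},
  {"dp":[0,0,-1.9],"roll":0,"gripper":0},
  {"dp":[0,0,-3.2],"roll":0,"gripper":0},
  {"dp":[0,0,-4.7],"roll":0,"gripper":0},
  {"dp":[0,0,-6.3],"roll":0,"gripper":0},
  {"dp":[0,0,-7.9],"roll":0,"gripper":0},
  {"dp":[0,0,-9.4],"roll":0,"gripper":0},
  {"dp":[0,0,-10.8],"roll":0,"gripper":0},
  {"dp":[0,0,-12.0],"roll":0,"gripper":0},
  {"dp":[0,0,-12.8],"roll":0,"gripper":0},
  {"dp":[0,0,-13.2],"roll":0,"gripper":0},
])

```text
t: 6.28
eef_pos: [0.4793, 0.0174, 0.2789]
tcp_rot: [[0.8, 0.6, 0.002], [0.6, -0.8, -0.0], [0.001, 0.001, -1.0]]
force: [-0.6, -0.4, -3.6]
finger_gap: 0.0156
grip_force: 30.0
```

```bash
python3 -c "
from h import *
go((.5509,-.2406,.28),-89)"
```

```text
t 6.2833 p [0.4793 0.0174 0.2789] yang -53.14 z [ 1.5e-03 -3.0e-04 -1.0e+00] q [-0.11  0.15  1.72 -0.    1.27  0.82] F [-0.6 -0.4 -3.6] gap 0.015583702345689761 grip 29.998698234558105
dp [-9.75 24.94 -0.09] roll 35.9
```

Request:
arm_command([
  {"dp":[-0.02,0.04,0],"roll":0.06,"gripper":0},
  {"dp":[-0.07,0.17,0],"roll":0.25,"gripper":0},
  {"dp":[-0.15,0.39,0],"roll":0.56,"gripper":0},
  {"dp":[-0.27,0.69,0],"roll":1,"gripper":0},
  {"dp":[-0.42,1.08,0],"roll":1.56,"gripper":0},
  {"dp":[-0.61,1.56,0],"roll":2.25,"gripper":0},
  {"dp":[-0.83,2.12,0],"roll":3.06,"gripper":0},
  {"dp":[-1.08,2.77,0],"roll":4,"gripper":0},
  {"dp":[-1.37,3.5,0],"roll":5.04,"gripper":0},
  {"dp":[-1.7,4.34,0],"roll":6.3,"gripper":0},
  {"dp":[-2.05,5.24,0],"roll":7.6,"gripper":0},
  {"dp":[-2.44,6.24,0],"roll":9,"gripper":0},
])

```text
t: 7.28
eef_pos: [0.4971, -0.0482, 0.2777]
tcp_rot: [[0.885, 0.465, -0.0], [0.465, -0.885, -0.0], [-0.0, 0.0, -1.0]]
force: [-0.4, -0.7, -4.9]
finger_gap: 0.0161
grip_force: 30.0
```

Request:
arm_command([
  {"dp":[-0.24,1.09,0],"roll":1.5,"gripper":0},
  {"dp":[-0.48,2.18,0],"roll":3,"gripper":0},
  {"dp":[-0.72,3.27,0],"roll":4.5,"gripper":0},
  {"dp":[-0.96,4.36,0],"roll":6,"gripper":0},
  {"dp":[-1.2,5.45,0],"roll":7.5,"gripper":0},
  {"dp":[-1.44,6.54,0],"roll":9,"gripper":0},
  {"dp":[-1.67,7.63,0],"roll":10.5,"gripper":0},
  {"dp":[-1.91,8.72,0],"roll":12,"gripper":0},
  {"dp":[-2.15,9.81,0],"roll":13.5,"gripper":0},
  {"dp":[-2.39,10.9,0],"roll":15,"gripper":0},
  {"dp":[-2.63,11.99,0],"roll":16.5,"gripper":0},
  {"dp":[-2.87,13.08,0],"roll":18,"gripper":0},
])

```text
t: 8.28
eef_pos: [0.5328, -0.1773, 0.2776]
tcp_rot: [[0.986, 0.169, -0.0], [0.169, -0.986, -0.0], [-0.0, 0.0, -1.0]]
force: [-0.2, -1.0, -3.9]
finger_gap: 0.0156
grip_force: 30.0
```

Request:
arm_command([
  {"dp":[0.1,1.07,0],"roll":1.44,"gripper":0},
  {"dp":[0.2,2.04,0],"roll":2.75,"gripper":0},
  {"dp":[0.29,2.92,0],"roll":3.94,"gripper":0},
  {"dp":[0.37,3.71,0],"roll":5,"gripper":0},
  {"dp":[0.44,4.4,0],"roll":5.94,"gripper":0},
  {"dp":[0.5,5.0,0],"roll":6.75,"gripper":0},
  {"dp":[0.55,5.51,0],"roll":7.43,"gripper":0},
  {"dp":[0.59,5.93,0],"roll":8,"gripper":0},
  {"dp":[0.62,6.25,0],"roll":8.44,"gripper":0},
  {"dp":[0.64,6.48,0],"roll":8.75,"gripper":0},
  {"dp":[0.66,6.62,0],"roll":8.94,"gripper":0},
  {"dp":[0.66,6.67,0],"roll":9,"gripper":0},
])

```text
t: 9.28
eef_pos: [0.5505, -0.2408, 0.2777]
tcp_rot: [[1.0, 0.015, -0.0], [0.015, -1.0, -0.0], [-0.0, 0.0, -1.0]]
force: [0.2, -0.4, -4.4]
finger_gap: 0.0156
grip_force: 30.0
```

```bash
python3 -c "
from h import *
go((.5509,-.2406,.158),-89)
a=ctrl.capture('side'); cv2.imwrite('pics/s3.png',cv2.resize(a[50:230,220:420],None,fx=3,fy=3)[:,:,::-1])"
```

```text
t 9.2833 p [ 0.5505 -0.2408  0.2777] yang -89.15 z [-1.e-04 -0.e+00 -1.e+00] q [-0.53  0.34  1.47 -0.    1.34  1.03] F [ 0.2 -0.4 -4.4] gap 0.015566359285893139 grip 29.998754560947418
dp [ 0.04 -0.02 11.97] roll -0.2
```

View pics/s3.png

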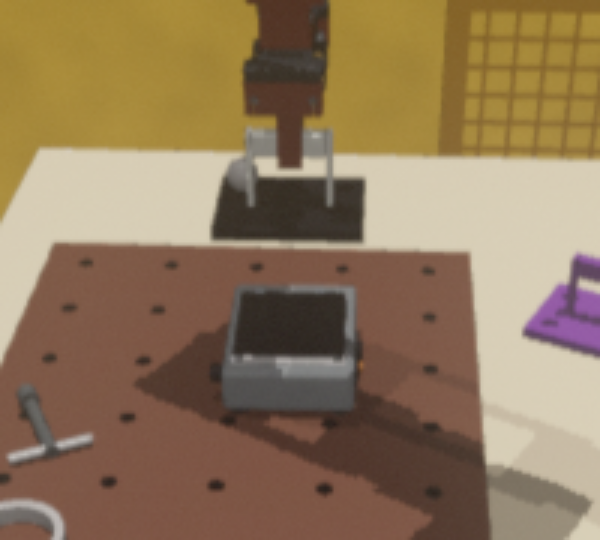

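The crop shows the tray level with the ball seated at (240,175), hanging above the demagnetiser mat (corners about (235,290) to (352,357)).

Request:
arm_command([
  {"dp":[0,0,0.1],"roll":0,"gripper":0},
  {"dp":[0,0,0.3],"roll":0,"gripper":0},
  {"dp":[0,0,0.7],"roll":0,"gripper":0},
  {"dp":[0,0,1.2],"roll":0,"gripper":0},
  {"dp":[0,0,1.7],"roll":0,"gripper":0},
  {"dp":[0,0,2.2],"roll":0,"gripper":0},
  {"dp":[0,0,2.7],"roll":0,"gripper":0},
  {"dp":[0,0,3.2],"roll":0,"gripper":0},
  {"dp":[0,0,3.7],"roll":0,"gripper":0},
  {"dp":[0,0,4.2],"roll":0,"gripper":0},
  {"dp":[0,0,4.7],"roll":0,"gripper":0},
  {"dp":[0,0,5.2],"roll":0,"gripper":0},
])

```text
t: 10.33
eef_pos: [0.5505, -0.2408, 0.2252]
tcp_rot: [[1.0, 0.015, -0.0], [0.015, -1.0, -0.0], [-0.0, 0.0, -1.0]]
force: [0.2, -0.4, -5.1]
finger_gap: 0.0163
grip_force: 30.0
```

Request:
arm_command([
  {"dp":[0,0,0.5],"roll":0,"gripper":0},
  {"dp":[0,0,1.0],"roll":0,"gripper":0},
  {"dp":[0,0,1.5],"roll":0,"gripper":0},
  {"dp":[0,0,2.0],"roll":0,"gripper":0},
  {"dp":[0,0,2.5],"roll":0,"gripper":0},
  {"dp":[0,0,3.0],"roll":0,"gripper":0},
  {"dp":[0,0,3.5],"roll":0,"gripper":0},
  {"dp":[0,0,4.0],"roll":0,"gripper":0},
  {"dp":[0,0,4.4],"roll":0,"gripper":0},
  {"dp":[0,0,4.7],"roll":0,"gripper":0},
  {"dp":[0,0,4.9],"roll":0,"gripper":0},
  {"dp":[0,0,5.0],"roll":0,"gripper":0},
])

```text
t: 11.33
eef_pos: [0.5504, -0.2407, 0.1753]
tcp_rot: [[1.0, 0.015, -0.0], [0.015, -1.0, 0.0], [-0.0, -0.0, -1.0]]
force: [0.6, -0.2, -4.9]
finger_gap: 0.0158
grip_force: 30.0
```

```bash
python3 -c "
from h import *
go((.5509,-.2406,.1577),-89)
a=ctrl.capture('side'); cv2.imwrite('pics/s4.png',cv2.resize(a[90:210,260:380],None,fx=5,fy=5)[:,:,::-1])
print(proj('side',[[.5509+a*.055,-.2406+b*.056,.08] for a in(-1,1) for b in (-1,1)]))"
```

```text
t 11.3333 p [ 0.5504 -0.2407  0.1753] yang -89.14 z [-4.e-04  1.e-04 -1.e+00] q [-0.53  0.43  1.59 -0.    1.12  1.03] F [ 0.6 -0.2 -4.9] gap 0.015811566636425002 grip 29.998737573623657
dp [ 0.05 -0.01  1.76] roll -0.1
[[335.96865159 147.42782806]
 [334.56755603 167.39552625]
 [300.86647893 146.49920715]
 [297.02419076 166.33061036]]
```

View pics/s4.png

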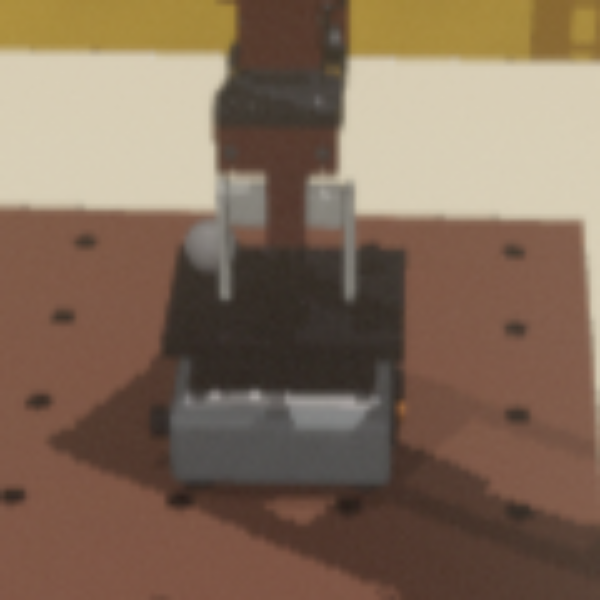

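The mat corners seen earlier match the projected ones, so the tray is centred and about 18 mm above the face.

Request:
arm_command([
  {"dp":[0,0,0.1],"roll":0,"gripper":0},
  {"dp":[0,0,0.25],"roll":0,"gripper":0},
  {"dp":[0,0,0.4],"roll":0,"gripper":0},
  {"dp":[0,0,0.55],"roll":0,"gripper":0},
  {"dp":[0,0,0.7],"roll":0,"gripper":0},
  {"dp":[0,0,0.85],"roll":0,"gripper":0},
  {"dp":[0,0,1.0],"roll":0,"gripper":0},
  {"dp":[0,0,1.15],"roll":0,"gripper":0},
  {"dp":[0,0,1.3],"roll":0,"gripper":0},
  {"dp":[0,0,1.4],"roll":0,"gripper":0},
  {"dp":[0,0,1.5],"roll":0,"gripper":0},
  {"dp":[0,0,1.55],"roll":0,"gripper":0},
])

```text
t: 12.38
eef_pos: [0.5504, -0.2408, 0.16]
tcp_rot: [[1.0, 0.015, -0.0], [0.015, -1.0, 0.0], [-0.0, -0.0, -1.0]]
force: [0.5, -0.1, -4.4]
finger_gap: 0.0158
grip_force: 30.0
```

Request:
arm_command([
  {"dp":[0,0,0.05],"roll":0,"gripper":0},
  {"dp":[0,0,0.1],"roll":0,"gripper":0},
  {"dp":[0,0,0.15],"roll":0,"gripper":0},
  {"dp":[0,0,0.2],"roll":0,"gripper":0},
  {"dp":[0,0,0.25],"roll":0,"gripper":0},
  {"dp":[0,0,0.28],"roll":0,"gripper":0},
  {"dp":[0,0,0.3],"roll":0,"gripper":0},
  {"dp":[0,0,0.3],"roll":0,"gripper":0},
])

```text
t: 13.05
eef_pos: [0.5505, -0.2408, 0.1573]
tcp_rot: [[1.0, 0.015, 0.0], [0.015, -1.0, -0.0], [0.0, 0.0, -1.0]]
force: [-0.0, 0.3, -3.1]
finger_gap: 0.0155
grip_force: 30.0
```

Request:
arm_command([
  {"dp":[0,0,0.03],"roll":0,"gripper":0},
  {"dp":[0,0,0.06],"roll":0,"gripper":0},
  {"dp":[0,0,0.09],"roll":0,"gripper":0},
  {"dp":[0,0,0.12],"roll":0,"gripper":0},
  {"dp":[0,0,0.15],"roll":0,"gripper":0},
  {"dp":[0,0,0.15],"roll":0,"gripper":0},
  {"dp":[0,0,0.15],"roll":0,"gripper":0},
])

```text
t: 13.63
eef_pos: [0.5505, -0.2408, 0.156]
tcp_rot: [[1.0, 0.015, 0.0], [0.015, -1.0, -0.0], [0.0, 0.0, -1.0]]
force: [-2.6, 1.7, 1.8]
finger_gap: 0.0158
grip_force: 30.0
```

Request:
arm_command([
  {"dp":[0,0,0],"roll":0,"gripper":0},
  {"dp":[0,0,0],"roll":0,"gripper":0},
  {"dp":[0,0,0],"roll":0,"gripper":0},
  {"dp":[0,0,0],"roll":0,"gripper":0},
  {"dp":[0,0,0],"roll":0,"gripper":0},
  {"dp":[0,0,0],"roll":0,"gripper":0},
  {"dp":[0,0,0],"roll":0,"gripper":0},
  {"dp":[0,0,0],"roll":0,"gripper":0},
  {"dp":[0,0,0],"roll":0,"gripper":0},
  {"dp":[0,0,0],"roll":0,"gripper":0},
  {"dp":[0,0,0],"roll":0,"gripper":0},
  {"dp":[0,0,0],"roll":0,"gripper":0},
])

```text
t: 14.63
eef_pos: [0.5506, -0.2408, 0.1557]
tcp_rot: [[1.0, 0.015, 0.0], [0.015, -1.0, -0.0], [0.0, 0.0, -1.0]]
force: [-2.1, 1.3, 2.6]
finger_gap: 0.0158
grip_force: 30.0
```

Request:
arm_command([
  {"dp":[0,0,-0.05],"roll":0,"gripper":0},
  {"dp":[0,0,-0.15],"roll":0,"gripper":0},
  {"dp":[0,0,-0.3],"roll":0,"gripper":0},
  {"dp":[0,0,-0.55],"roll":0,"gripper":0},
  {"dp":[0,0,-0.9],"roll":0,"gripper":0},
  {"dp":[0,0,-1.3],"roll":0,"gripper":0},
  {"dp":[0,0,-1.7],"roll":0,"gripper":0},
  {"dp":[0,0,-2.1],"roll":0,"gripper":0},
  {"dp":[0,0,-2.5],"roll":0,"gripper":0},
  {"dp":[0,0,-2.9],"roll":0,"gripper":0},
  {"dp":[0,0,-3.3],"roll":0,"gripper":0},
  {"dp":[0,0,-3.7],"roll":0,"gripper":0},
])

```text
t: 15.63
eef_pos: [0.5505, -0.2408, 0.1932]
tcp_rot: [[1.0, 0.015, 0.0], [0.015, -1.0, -0.0], [0.0, 0.0, -1.0]]
force: [-0.2, -0.3, -4.8]
finger_gap: 0.0157
grip_force: 30.0
```

Request:
arm_command([
  {"dp":[0,0,-0.4],"roll":0,"gripper":0},
  {"dp":[0,0,-0.8],"roll":0,"gripper":0},
  {"dp":[0,0,-1.2],"roll":0,"gripper":0},
  {"dp":[0,0,-1.6],"roll":0,"gripper":0},
  {"dp":[0,0,-2.0],"roll":0,"gripper":0},
  {"dp":[0,0,-2.4],"roll":0,"gripper":0},
  {"dp":[0,0,-2.8],"roll":0,"gripper":0},
  {"dp":[0,0,-3.2],"roll":0,"gripper":0},
  {"dp":[0,0,-3.6],"roll":0,"gripper":0},
  {"dp":[0,0,-4.0],"roll":0,"gripper":0},
  {"dp":[0,0,-4.4],"roll":0,"gripper":0},
  {"dp":[0,0,-4.8],"roll":0,"gripper":0},
])

```text
t: 16.63
eef_pos: [0.5505, -0.2408, 0.2411]
tcp_rot: [[1.0, 0.015, -0.0], [0.015, -1.0, -0.0], [-0.0, 0.0, -1.0]]
force: [-0.3, -0.1, -4.8]
finger_gap: 0.0156
grip_force: 30.0
```

Request:
arm_command([
  {"dp":[0,0,-0.4],"roll":0,"gripper":0},
  {"dp":[0,0,-0.8],"roll":0,"gripper":0},
  {"dp":[0,0,-1.2],"roll":0,"gripper":0},
  {"dp":[0,0,-1.6],"roll":0,"gripper":0},
  {"dp":[0,0,-2.0],"roll":0,"gripper":0},
  {"dp":[0,0,-2.4],"roll":0,"gripper":0},
  {"dp":[0,0,-2.8],"roll":0,"gripper":0},
  {"dp":[0,0,-3.2],"roll":0,"gripper":0},
  {"dp":[0,0,-3.6],"roll":0,"gripper":0},
  {"dp":[0,0,-4.0],"roll":0,"gripper":0},
  {"dp":[0,0,-4.4],"roll":0,"gripper":0},
  {"dp":[0,0,-4.8],"roll":0,"gripper":0},
])

```text
t: 17.63
eef_pos: [0.5505, -0.2408, 0.2891]
tcp_rot: [[1.0, 0.015, -0.0], [0.015, -1.0, -0.0], [-0.0, 0.0, -1.0]]
force: [0.1, 0.2, -4.5]
finger_gap: 0.0156
grip_force: 30.0
```

Request:
arm_command([
  {"dp":[0,0,-0.4],"roll":0,"gripper":0},
  {"dp":[0,0,-0.8],"roll":0,"gripper":0},
  {"dp":[0,0,-1.2],"roll":0,"gripper":0},
  {"dp":[0,0,-1.5],"roll":0,"gripper":0},
  {"dp":[0,0,-1.7],"roll":0,"gripper":0},
  {"dp":[0,0,-1.8],"roll":0,"gripper":0},
  {"dp":[0,0,-1.8],"roll":0,"gripper":0},
  {"dp":[0,0,-1.8],"roll":0,"gripper":0},
  {"dp":[0,0,-1.8],"roll":0,"gripper":0},
  {"dp":[0,0,-1.8],"roll":0,"gripper":0},
  {"dp":[0,0,-1.8],"roll":0,"gripper":0},
  {"dp":[0,0,-1.8],"roll":0,"gripper":0},
])

```text
t: 18.63
eef_pos: [0.5505, -0.2407, 0.3065]
tcp_rot: [[1.0, 0.015, -0.0], [0.015, -1.0, 0.0], [-0.0, -0.0, -1.0]]
force: [0.2, -0.8, -4.8]
finger_gap: 0.0159
grip_force: 30.0
```

```bash
python3 -c "
from h import *
go((.5509,-.2406,.3077),-89)
print(ctrl.state()['joint_velocities'])
a=ctrl.capture('side'); cv2.imwrite('pics/s5.png',cv2.resize(a[40:240,200:400],None,fx=3,fy=3)[:,:,::-1])"
```

```text
t 18.6333 p [ 0.5505 -0.2407  0.3065] yang -89.14 z [-3.e-04  1.e-04 -1.e+00] q [-0.53  0.31  1.43 -0.    1.4   1.03] F [ 0.2 -0.8 -4.8] gap 0.015899372419566408 grip 29.998784065246582
dp [ 0.04 -0.01 -0.12] roll -0.1
[ 1.54288479e-05  8.91589160e-06  2.48622148e-04 -8.98262370e-04
  4.78293876e-04  4.03131254e-04]
```

View pics/s5.png

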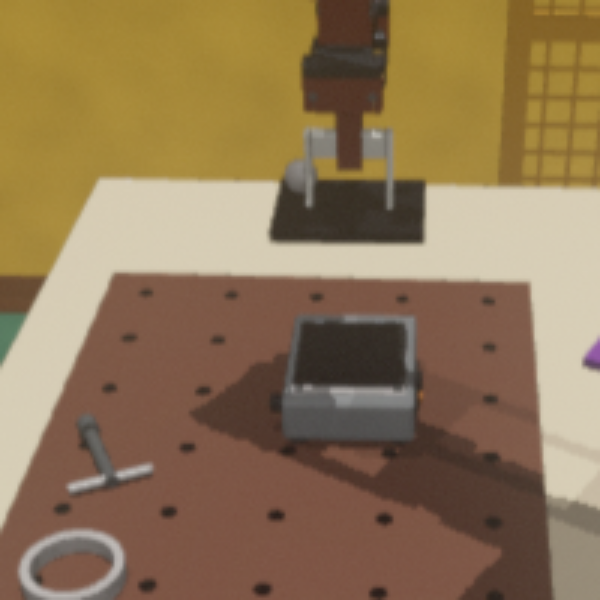

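The crop shows the tray level with the ball seated at (300,175), held still about 15 cm above the face. The ring and chuck key have not been disturbed.

```bash
python3 -c "
from bench import ctrl
print(ctrl.job_done())"
```

```text
the job is handed in; nothing more can be done
None
```

The tray sat on the demagnetiser's face for about a second, was drawn up at about 5 cm/s, and is now held level and still about 15 cm above it with the ball in its pocket; the job is handed in, but no verdict was returned.

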